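Snug a power board's heat sink down crosswise in the bench vise

ROBOT

A 6-joint arm with a two-finger parallel gripper is mounted at the origin on the work surface. World frame = base frame: x ahead of the robot, y to its left, z up, the work surface at z = 0. Lengths are in m, angles in rad, forces in N, time in s.
With the tool pointing down it reaches from about 0.3 to 0.875 m from the base axis. Payload 6.4 kg.
Tool frame: the origin (TCP) lies at the very end of the fingers, on their centre line; the grasp point (between the pads) lies 19 mm behind it; z points along the fingers, y is the line along which they close (so a half turn about z gives the same grasp; the last joint's range is limited). The gripper opens to 85 mm and grips with 20 to 120 N. Pads are 22 mm wide; open, the fingers measure 114 mm over their backs; the gripper's body (76 mm by 85 mm) begins 54 mm behind the grasp point. The pads swing forward as they close: fully open they stand 13 mm farther back than shut.
Start: joints at [-1.529, 0.181, 1.607, -0, 1.354, -0.206], TCP at [0.141, -0.557, 0.231] pointing down, gripper open.
Joint ranges: [-2.99, 2.99], [-0.89, 2.07], [0.3, 2.58], [-1.14, 4.28], [0, 2.63], [-3.12, 3.12]. Speed limits (rad/s): [2.57, 2.57, 3.01, 3.14, 3.14, 3.14].

INTERFACE

Orientations are given as a unit quaternion [w, x, y, z].
In Python, from bench import ctrl, camera, calibration, order, outline_of gives the robot as it stands.
- The arm moves only by the tool move_arm, never from a script. Its argument "series" is a list that holds one entry, the list of rows, each a list of 5 numbers: the opening, from 0 (shut) to 1 (fully open), then the shift along the tool's x, y, z in mm, then the turn about the tool's z in rad. A call has exactly 10 rows; each row is the pose to reach, as a shift and turn from the pose commanded when the call began, along the tool's axes at that moment; what a row does not reach only later rows make up. A row lasts 1/12 s, in which the tool goes at most 41.7 mm and 7.16 degrees, less where a joint would pass 70% of its speed; a pose out of reach is approached as far as the arm can. A call with a gripper value outside its range is refused whole. The fingers move at their own pace and stop on an object; the grip force is fixed at half the most. Time passes only in rows, so rows that repeat a pose let the fingers close, or fill a call up. It gives the time, the measured TCP pose, the force, the opening and the grip force at its end, in the units of the state.
- ctrl.get_obs(): the state, without advancing time (a new reading comes with each control period).
- camera(name): name is "scene" or "top" or "wrist"; returns (picture, depth): 420x560x3 uint8, blue, green, red; 420x560 float32, m along the optical axis (not along the pixel's ray), 0 where there is no reading.
- calibration(name): a dict with "intrinsics" (3x3 intrinsics, pixels), "k1" (the pictures are not rectified: a ray, as slopes to the right and down, at radius r is drawn at 1 + k1 r^2 times it, then the intrinsics apply), "rvec" (rotation vector, rad) and "tvec" (3), from world to camera coordinates, as OpenCV has them. Camera axes: x right, y down, z forward; pixel columns grow to the right and rows downward; lengths in m; the calibration is good to about 2 mm. A picture is of the moment at which its call begins: read the wrist's pose just before it. calibration takes no time and is no camera call; for the wrist camera it gives the pose at the moment of the call.
- order.hand_in(): hands the job in; it is judged then, once.
Trained networks look in the newest picture that a camera, given by its name, has taken for a name from the list of things; names that differ only in an ending like _2 or _b are one class to them, and where a whole thing is asked for, a point or a joint stands for the part that bears it (a point fixed in the world has none). Each returns a list of dicts, best first, with "conf" (0 to 1); they miss things now and then, are a little off and sometimes report something else, mostly with a low value. They report only what shows in the picture. A call takes as long as a camera call.
- outline_of(target, camera): "region" (420x560 bool, what is visible of it) and "bbox" ([centre column, centre row, width, height] in pixels, round what is visible of it).
The state is a dict: "time_s": time; "q": joint angles; "dq": joint speeds; "joint_efforts": joint torques, N m; "eef_pos": TCP position; "eef_rot": TCP orientation; "wrist_force": force on the tool from outside, world axes, zero at the start; "torque": the same for the moment, N m; "opening": opening from 0.0 (shut) to 1.0 (fully open); "grasp_force": force on a finger pad.
Only numpy, scipy, OpenCV 4.12 (cv2) and the standard library are available. Lean on these libraries where they do the work, as an engineer would, in place of code of your own. Each camera call takes 0.05 s, during which the arm holds its last target. There are 200 camera calls.

TASK

The heat sink on the circuit board in the tipped bench vise sits on four spade-headed thumb screws that are only started. Tighten the screws clockwise by hand in two crosswise rounds: first turn each about half of the way, one opposite pair and then the other pair, then turn each fully home to its stop in the same crosswise manner, so that the sink is never badly cocked and ends flush on the module. Do not knock the capacitors on the board, leave the other things on the bench where they are, and let go at the end.

Things in the scene. Friction and masses are not known exactly. Their poses are not given: they have to be found in the camera images.
- vise: Grey die-cast board vise on the orange mat, fixed to the bench: round foot 124 mm across, three ears reaching 86 mm out. Origin: centre of the foot's underside; +x to its rear, +y to its left. It stands turned about the vertical. Its head, 122 mm up, is tipped 0.38 to 0.62 rad (22 to 36 degrees), so that what it holds leans to its front (-x), towards the robot. Its black cross bar is 300 mm long.
- board: Green circuit board, 150 (x, front to rear) x 222 (y) x 2 mm, gripped at its two y edges by black jaws of the vise's very stiff head. Origin: centre of its top face; +z square to it, upward. Under the heat sink's middle lies a flat black power module, top 12 mm above the board. A terminal block (16 mm tall) and low parts stand along the -y edge.
- capacitors: Two round capacitors, 18 mm across and 44 mm tall, standing on the board near its left edge, at board x = -54 and +54 mm, y = +96.5 mm. Origin and axes are the board's. To be left unharmed.
- sink_base (a point): Middle of the underside of the plain aluminium heat sink, +z square to its base plate (122 x 122 x 8 mm, centred over the board, edges along the board's). It rides on springs round the four screws: underside 13.9 mm above the board with all slack, 12 mm (flush on the module) with all home. Each screw draws its corner down: one screw 1 rad ahead of its opposite cocks the plate 0.0073 rad.
- sink_fins (a point): Middle of the top of the heat sink's fins, 40 mm above its underside, axes as the sink's. The fins, 32 mm tall, form a plus as long as the base plate: one strip along x, 25 mm wide, and one along y, 24 mm wide. The four corners of the plate are clear for the screws, which stand 46 mm from the middle in x and in y.
- screw_a (a joint): Turn of the front right screw (oppo screw_c), rad: 0 slack, growing clockwise seen from over its head, 2.0 = home on its solid stop. It starts between 0 and 0.3 and stays where it is left. Friction about 0.1 N m. Steep thread: the screw sinks 6 mm a turn (0.95 mm per rad).
- head_a (a point): Middle of the front right steel thumb screw's flat spade head: 30 mm long (x), 9 mm thick (y), 25 mm tall, from 15 mm below to 10 mm above this point. z: the screw's axis, square to the board, upward; the frame turns with the screw. Under the head: 12 mm square neck 6 mm tall, 15 mm washer, spring. Axis at board x -46, y -46 mm; point about 55 mm above the board at joint 0, 53 at home.
- screw_b (a joint): Turn of the front left screw (oppo screw_d), rad: 0 slack, growing clockwise seen from over its head, 2.0 = home on its solid stop. It starts between 0 and 0.3 and stays where it is left. Friction about 0.1 N m. Steep thread: the screw sinks 6 mm a turn (0.95 mm per rad).
- head_b (a point): Middle of the front left steel thumb screw's flat spade head: 30 mm long (x), 9 mm thick (y), 25 mm tall, from 15 mm below to 10 mm above this point. z: the screw's axis, square to the board, upward; the frame turns with the screw. Under the head: 12 mm square neck 6 mm tall, 15 mm washer, spring. Axis at board x -46, y +46 mm; point about 55 mm above the board at joint 0, 53 at home.
- screw_c (a joint): Turn of the rear left screw (oppo screw_a), rad: 0 slack, growing clockwise seen from over its head, 2.0 = home on its solid stop. It starts between 0 and 0.3 and stays where it is left. Friction about 0.1 N m. Steep thread: the screw sinks 6 mm a turn (0.95 mm per rad).
- head_c (a point): Middle of the rear left steel thumb screw's flat spade head: 30 mm long (x), 9 mm thick (y), 25 mm tall, from 15 mm below to 10 mm above this point. z: the screw's axis, square to the board, upward; the frame turns with the screw. Under the head: 12 mm square neck 6 mm tall, 15 mm washer, spring. Axis at board x +46, y +46 mm; point about 55 mm above the board at joint 0, 53 at home.
- screw_d (a joint): Turn of the rear right screw (oppo screw_b), rad: 0 slack, growing clockwise seen from over its head, 2.0 = home on its solid stop. It starts between 0 and 0.3 and stays where it is left. Friction about 0.1 N m. Steep thread: the screw sinks 6 mm a turn (0.95 mm per rad).
- head_d (a point): Middle of the rear right steel thumb screw's flat spade head: 30 mm long (x), 9 mm thick (y), 25 mm tall, from 15 mm below to 10 mm above this point. z: the screw's axis, square to the board, upward; the frame turns with the screw. Under the head: 12 mm square neck 6 mm tall, 15 mm washer, spring. Axis at board x +46, y -46 mm; point about 55 mm above the board at joint 0, 53 at home.
- solder_reel: White reel wound full of solder, lying on its flange, 62 mm across, 50 mm tall; loose on the mat, origin at the centre of its underside. To be left where it is.
- paste_jar: Small white jar with black cap, 38 mm across, 40 mm tall; loose on the mat, origin at the centre of its underside. To be left where it is.
- screwdriver: Screwdriver lying, 150 mm long (its x), handle 26 mm thick; loose on the mat, origin at the centre of its underside. To be left where it is.
- tweezers: Steel tweezers lying, 130 mm long (its x), 8 mm tall; loose on the mat, origin at the centre of its underside. To be left where it is.
- tip_tin: Round closed aluminium tin, 64 mm across, 28 mm tall; loose on the mat, origin at the centre of its underside. To be left where it is.
- flux_bottle: Amber bottle, 44 mm across, 105 mm tall; loose on the mat, origin at the centre of its underside. To be left where it is.
- spare_transistor: Spare black power transistor with copper tab, 58 x 30 mm, 12 mm tall; loose on the mat, origin at the centre of its underside. To be left where it is.
- magnifier: Magnifier on a stand, fixed, to the right of the vise: round foot 90 mm across, pole 12 mm thick and 240 mm tall at its origin (underside of foot); the black-rimmed lens, 92 mm across and 10 mm thick, hangs level with its centre 75 mm along its +x axis, 258 mm up.

How it is judged:
On the way, in this order (a step that is already met when the one before it is completed fails the run):
1. one opposite pair of screws has been started on its way while the other pair still waits (((value of joint each of screw_a, screw_c above 0.5 rad and value of joint each of screw_b, screw_d below 0.5 rad) or (value of joint each of screw_b, screw_d above 0.5 rad and value of joint each of screw_a, screw_c below 0.5 rad))), for 0.2 s.
2. all four screws are part of the way down and none is home (value of joint screw_a between 0.65 and 1.7 rad and value of joint screw_b between 0.65 and 1.7 rad and value of joint screw_c between 0.65 and 1.7 rad and value of joint screw_d between 0.65 and 1.7 rad), for 0.2 s.
3. one opposite pair of screws is home while the other pair still waits (((value of joint each of screw_a, screw_c above 1.85 rad and value of joint each of screw_b, screw_d below 1.85 rad) or (value of joint each of screw_b, screw_d above 1.85 rad and value of joint each of screw_a, screw_c below 1.85 rad))), for 0.2 s.
At the end, for the whole second after the job is handed in: All four screws are within 0.15 rad of their stops (above 1.85 of 2.0 rad) and at rest, and the heat sink lies flush: its underside within 0.3 mm of the module and within 0.002 rad of parallel to the board (value of joint each of screw_a, screw_b, screw_c, screw_d above 1.85 rad and angle between the z axis of sink_base and the z axis of board, either way round below 0.002 rad and z of sink_base in the frame of board below 0.0123 m and velocity of joint each of screw_a, screw_b, screw_c, screw_d below 0.1 rad/s); the robot touches nothing.
It fails at once if the heat sink is cocked by more than 0.011 rad (one screw some 1.5 rad ahead of its opposite) (angle between the z axis of sink_base and the z axis of board, either way round above 0.011 rad).
It fails at once if the robot knocks a capacitor on the board (over 8 N) (contact force between any of the fingers, the arm and capacitors above 8 N).
It fails at once if a loose thing on the bench is shifted by more than 15 mm (distance of any of solder_reel, paste_jar, screwdriver, tweezers, tip_tin, flux_bottle, spare_transistor from where it was at the start of the episode above 0.015 m).
It also fails if it takes over 72 s, if anything falls off the work surface, if the arm or the gripper's body presses on something with over 40 N, if the wrist force passes 120 N, or if a joint passes its speed limit or range.

## Working session

There is one attempt and no reset: what is moved stays moved. The work goes in short steps, Python scripts to look and compute and a tool call to move; the robot and the scene stay as the last step left them, time stands still between calls to the robot, and variables do not carry over. Pictures are saved under pics/ and viewed, at most 10 in all, crops included, and the job is handed in when it is done.

Besides the shell and the picture viewer there is one more tool, called as name([rows], argument=value, ...), one row to a line, values as JSON. move_arm: Moves the arm, as the interface text tells. Its arguments: {"type":"object","properties":{"series":{"type":"array","items":{"type":"array","items":{"type":"array","items":{"type":"number"}}}}},"required":["series"]}

```bash
ls; mkdir -p pics; python3 - <<'E'
from bench import ctrl,camera,calibration
import cv2,numpy as np
o=ctrl.get_obs();print({k:np.round(v,3) for k,v in o.items()})
for n in("scene","top"):
    p,d=camera(n);cv2.imwrite(f"pics/{n}0.png",p);np.save(f"pics/{n}0.npy",d)
    c=calibration(n);print(n,c)
E
```

```text
pics
{'time_s': np.float64(0.0), 'q': array([-1.529,  0.182,  1.608,  0.   ,  1.354, -0.206]), 'dq': array([ 0.001,  0.   ,  0.   ,  0.   , -0.   , -0.002]), 'joint_efforts': array([ 0.0000e+00, -4.4488e+01, -3.5133e+01, -0.0000e+00,  9.0000e-03,
        0.0000e+00]), 'eef_pos': array([ 0.141, -0.557,  0.23 ]), 'eef_rot': array([-0.001,  0.992,  0.124,  0.   ]), 'wrist_force': array([ 0.549, -0.959, -0.302]), 'torque': array([ 0.022,  0.062, -0.033]), 'grasp_force': np.float64(0.0), 'opening': np.float64(1.0)}
scene {'intrinsics': array([[386.4541475 ,   0.        , 276.74921155],
       [  0.        , 386.4541475 , 207.26974813],
       [  0.        ,   0.        ,   1.        ]]), 'k1': -0.10976531687439633, 'rvec': array([ 2.01825998,  0.90992738, -0.48571418]), 'tvec': array([-0.36308098, -0.09611532,  1.43738054])}
top {'intrinsics': array([[490.08798255,   0.        , 279.52736454],
       [  0.        , 490.08798255, 210.39384455],
       [  0.        ,   0.        ,   1.        ]]), 'k1': 0.05390796567344698, 'rvec': array([ 2.16191529, -2.13132799,  0.13602498]), 'tvec': array([0.00855367, 0.55162219, 1.28717342])}
```

View pics/scene0.png

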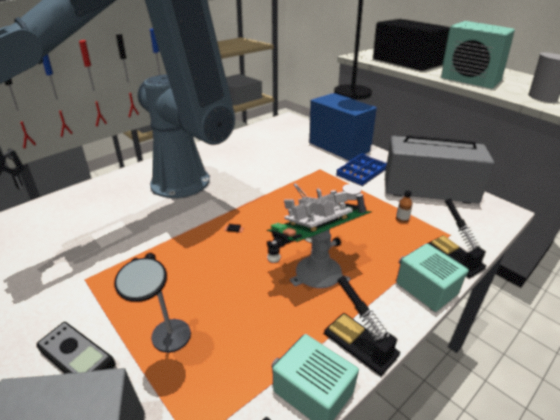

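View pics/top0.png

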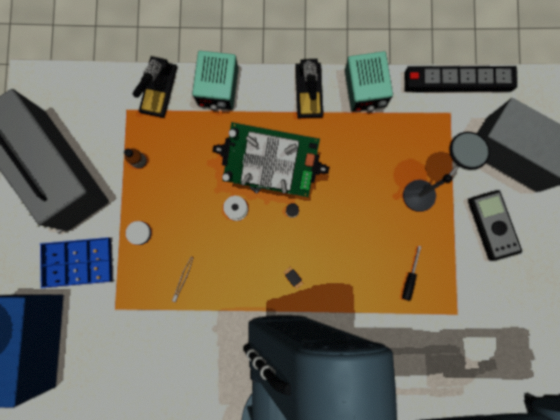

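```bash
cat > h.py <<'E'
import numpy as np,cv2
from scipy.spatial.transform import Rotation as R
from bench import ctrl,camera,calibration,outline_of
def deproj(uv,z,c):
    K=c["intrinsics"];uv=np.asarray(uv,float)
    a=(uv-K[:2,2])/[K[0,0],K[1,1]]
    s=a.copy()
    for _ in range(15): s=a/(1+c["k1"]*(s**2).sum(1,keepdims=True))
    P=np.c_[s,np.ones(len(s))]*np.asarray(z)[:,None]
    return (P-c["tvec"])@R.from_rotvec(c["rvec"]).as_matrix()
def proj(X,c):
    P=np.atleast_2d(X)@R.from_rotvec(c["rvec"]).as_matrix().T+c["tvec"]
    s=P[:,:2]/P[:,2:];s=s*(1+c["k1"]*(s**2).sum(1,keepdims=True))
    return s*np.diag(c["intrinsics"])[:2]+c["intrinsics"][:2,2]
def cloud(mask,d,c):
    v,u=np.nonzero(mask&(d>0));return deproj(np.c_[u,v],d[v,u],c)
def quat(o): return R.from_quat(np.roll(o["eef_rot"],-1))
E
python3 - <<'E'
from h import *
import pickle
S={}
p,d=camera("top");c=calibration("top")
for t in("board","sink_base","capacitors","head_a","vise","magnifier","flux_bottle","solder_reel"):
    L=outline_of(t,"top")
    for o in L[:5]:
        P=cloud(o["region"],d,c)
        S.setdefault(t,[]).append((o["conf"],o["region"],P))
        print(t,round(o["conf"],2),np.round(o["bbox"],1),len(P),np.round(np.median(P,0),3) if len(P) else '')
pickle.dump((p,d,c,S),open("s.pkl","wb"))
for t in("board","sink_base"):
    P=S[t][0][2];q=P
    for _ in range(8):
        m=np.median(q,0) if _==0 else q.mean(0);u,s,vt=np.linalg.svd(q-q.mean(0));n=vt[2]*np.sign(vt[2][2])
        r=(P-q.mean(0))@n;q=P[abs(r)<max(.003,.02-.003*_)]
    print(t,n,len(q),q.mean(0),"tilt",np.arccos(n[2]),"lean yaw",np.arctan2(n[1],n[0]))
E
```

```text
board 0.75 [270.4 159.8  95.7  74.3] 5230 [0.657 0.04  0.181]
board 0.46 [411.5 272.5  14.7  54. ] 334 [ 0.363 -0.334  0.024]
sink_base 0.83 [271.4 160.1  56.   56.9] 2267 [0.649 0.043 0.19 ]
capacitors 0.6 [230.8 153.9  15.7  49.2] 145 [0.703 0.137 0.186]
head_a 0.64 [250.5 140.7   6.4   8.4] 56 [0.69  0.081 0.238]
head_a 0.58 [289.2 147.4  14.3  11.7] 60 [ 0.671 -0.008  0.239]
head_a 0.54 [286.5 186.7   4.3   9.7] 53 [0.592 0.007 0.202]
head_a 0.37 [246.  177.1   7.4   7.9] 54 [0.606 0.096 0.202]
vise 0.96 [269.  159.5 110.7  70.8] 5777 [0.657 0.04  0.177]
vise 0.44 [271.1 159.5  55.   54.4] 2258 [0.65  0.042 0.19 ]
magnifier 0.96 [445.4 171.8  87.5  80.9] 2388 [ 0.636 -0.388  0.259]
flux_bottle 0.58 [133.4 159.6  21.   16.9] 337 [0.683 0.406 0.069]
solder_reel 0.87 [236.  207.4  22.6  22. ] 435 [0.555 0.136 0.051]
board [-0.3234728   0.09884601  0.94106047] 973 [0.69281333 0.0643063  0.17467448] tilt 0.34504428854338665 lean yaw 2.8450267645341727
sink_base [-0.38651184  0.06831985  0.91975051] 1252 [0.65400762 0.04072567 0.18287626] tilt 0.4033519582510629 lean yaw 2.966639760915001
```

move_arm([
  [[0.6, 40, -29, -40, 0], [0.6, 75, -54, -60, 0], [0.6, 110, -80, -85, 0], [0.6, 145, -105, -110, 0], [0.6, 180, -130, -135, 0], [0.6, 212, -154, -150, 0], [0.6, 246, -178, -160, 0], [0.6, 280, -203, -170, 0], [0.6, 314, -227, -180, 0], [0.6, 348, -252, -180, 0]],
])

```text
time_s: 1.38
eef_pos: [0.3824, -0.2686, 0.4046]
eef_rot: [0.001, 0.992, 0.123, 0.001]
wrist_force: [1.0, -0.8, -0.3]
opening: 0.601
grasp_force: 0.0
```

```bash
python3 - <<'E'
from h import *
o=ctrl.get_obs();c=calibration("wrist");T=quat(o);W=R.from_rotvec(c["rvec"])
cp=-W.inv().apply(c["tvec"]);print(o["eef_pos"],o["q"],o["time_s"])
print("cam in tool",T.inv().apply(cp-o["eef_pos"]),"axes in tool\n",(T.inv()*W.inv()).as_matrix().round(3),c["intrinsics"][0,0],c["k1"])
print(T.as_matrix().round(3))
E
```

```text
[ 0.38244094 -0.26858746  0.40463322] [-8.67081729e-01 -1.59904536e-01  1.60913600e+00 -2.86409076e-06
  1.68940219e+00  4.56459983e-01] 1.3833
cam in tool [ 0.07373873 -0.00039166 -0.14173898] axes in tool
 [[ 0.    -0.957 -0.29 ]
 [ 1.     0.    -0.   ]
 [ 0.    -0.29   0.957]] 314.85181367830694 -0.06265089852947851
[[ 0.97   0.245  0.002]
 [ 0.245 -0.97  -0.002]
 [ 0.001  0.003 -1.   ]]
```

move_arm([
  [[0.6, 34, -23, 8, 0], [0.6, 67, -46, 16, 0], [0.6, 100, -69, 25, 0], [0.6, 133, -92, 34, 0], [0.6, 167, -115, 43, 0], [0.6, 201, -138, 52, 0], [0.6, 235, -161, 61, 0], [0.6, 268, -184, 70, 0], [0.6, 300, -205, 78, 0], [0.6, 328, -223, 85, 0]],
])

```text
time_s: 2.22
eef_pos: [0.6458, 0.0293, 0.3168]
eef_rot: [-0.0, 0.992, 0.124, -0.0]
wrist_force: [0.3, -0.1, 0.0]
opening: 0.602
grasp_force: 0.0
```

```bash
python3 - <<'E'
from h import *
import pickle
o=ctrl.get_obs();c=calibration("wrist");p,d=camera("wrist")
print(o["eef_pos"],o["q"],o["time_s"]);cv2.imwrite("pics/w1.png",p)
S={}
for t in("board","sink_base","capacitors","head_a"):
    for r in outline_of(t,"wrist")[:5]:
        P=cloud(r["region"],d,c);S.setdefault(t,[]).append((r["conf"],r["region"],P))
        print(t,round(r["conf"],2),np.round(r["bbox"],1),len(P),np.round(np.median(P,0),4))
pickle.dump((p,d,c,S),open("w1.pkl","wb"))
E
```

```text
[0.64581021 0.02928815 0.3168109 ] [-1.38103540e-01  2.85764774e-01  1.30961005e+00  3.59884776e-04
  1.54665281e+00  1.18369108e+00] 2.2167
board 0.75 [280.9 166.7 283.6 233.9] 33875 [0.6758 0.049  0.1885]
board 0.42 [ 96.8 292.   39.   61.4] 233 [0.3502 0.2872 0.0082]
sink_base 0.56 [274.9 176.9 172.7 153.7] 13720 [0.6591 0.0437 0.1988]
capacitors 0.61 [168.  141.2  61.  144.3] 1822 [0.7073 0.1333 0.198 ]
head_a 0.92 [197.3 221.6  34.6  44. ] 665 [0.6123 0.0972 0.1981]
head_a 0.85 [336.6 187.5  39.1  40. ] 1233 [ 0.6746 -0.006   0.2327]
head_a 0.71 [223.8 141.2  41.5  44.7] 1235 [0.6912 0.0823 0.2339]
head_a 0.64 [290.1 260.3  14.   44.2] 459 [0.5989 0.0093 0.2003]
```

View pics/w1.png

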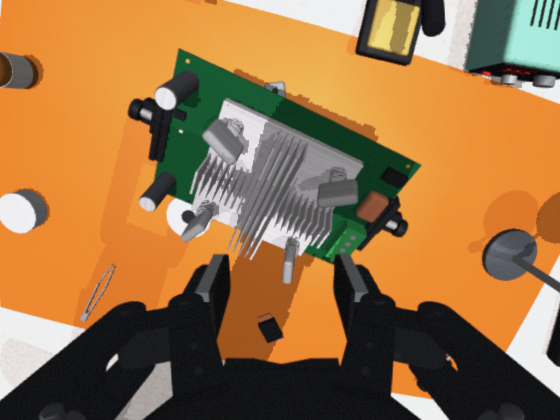

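```bash
cat > fit.py <<'E'
from h import *
import pickle
from scipy.optimize import least_squares
def pose(v): # cx cy cz psi theta
    Rm=R.from_euler("ZY",[v[3],-v[4]]).as_matrix() # board->world, z leans to -x
    return Rm,np.array(v[:3])
def boardfit(p,d,c,region):
    hsv=cv2.cvtColor(p,cv2.COLOR_BGR2HSV)
    g=(hsv[...,0]>50)&(hsv[...,0]<90)&(hsv[...,1]>100)&(hsv[...,2]>25)&region
    P=cloud(cv2.erode(g.astype(np.uint8),np.ones((3,3)))>0,d,c)
    f=lambda v:np.clip((P-v[:3])@pose(v)[0][:,2],-.02,.02)
    v0=np.array([.655,.04,.16,-.16,.42])
    free=lambda z:np.r_[v0[:2],z]
    s=least_squares(lambda z:f(free(z)),v0[2:],loss="soft_l1",f_scale=.001)
    return free(s.x),P
E
python3 - <<'E'
from fit import *
p,d,c,S=pickle.load(open("w1.pkl","rb"))
v,P=boardfit(p,d,c,S["board"][0][1]);print("board plane",v)
Rm,t=pose(v)
B=(P-t)@Rm;print(len(B),"resid",np.percentile(B[:,2],[5,50,95]))
I=B[abs(B[:,2])<.003];rect=cv2.minAreaRect(I[:,:2].astype(np.float32)*1000);print("rect mm",rect,np.percentile(I,[.5,99.5],axis=0))
# sink: plate top
s=S["sink_base"][0][2];sB=(s-t)@Rm
h,e=np.histogram(sB[:,2],np.arange(0,.08,.002));print([(round(a*1000),int(n)) for a,n in zip(e,h) if n>100])
for k in S["head_a"]:
    b=(k[2]-t)@Rm;b=b[b[:,2]>.04];print(np.median(b,0).round(4),np.percentile(b[:,2],[5,50,98]).round(4))
pt=sB[(sB[:,2]>.016)&(sB[:,2]<.027)];print("plate",cv2.minAreaRect(pt[:,:2].astype(np.float32)*1000))
E
```

```text
board plane [ 0.655       0.04        0.16082875 -0.18735268  0.3943175 ]
10237 resid [-1.23748669e-03 -4.25949901e-05  9.81764191e-03]
rect mm ((4.819915771484375, 3.14056396484375), (146.55990600585938, 219.11077880859375), 0.5218572020530701) [[-0.06617762 -0.10357312 -0.00186376]
 [ 0.07708417  0.11126677  0.00200306]]
[(16, 150), (18, 187), (20, 6007), (22, 1760), (24, 223), (26, 216), (28, 222), (30, 229), (32, 240), (34, 236), (36, 255), (38, 263), (40, 274), (42, 307), (44, 314), (46, 282), (48, 326), (50, 310), (52, 1502), (54, 338)]
[-0.0352  0.0475  0.0598] [0.0436 0.0598 0.0651]
[ 0.0522 -0.0415  0.0593] [0.0437 0.0593 0.0652]
[0.052  0.0489 0.06  ] [0.0446 0.06   0.0654]
[-0.031  -0.0407  0.062 ] [0.0438 0.062  0.0649]
plate ((3.867156982421875, 2.958293914794922), (122.84571075439453, 122.36370849609375), 0.6338658928871155)
```

```bash
cat >> fit.py <<'E'
AX=dict(a=(-.046,-.046),b=(-.046,.046),c=(.046,.046),d=(.046,-.046))
E
python3 - <<'E'
from fit import *
p,d,c,S=pickle.load(open("w1.pkl","rb"))
v=np.array([.655,.04,.16083,-.1873,.3943]);Rm,t=pose(v)
v[:3]=t+Rm@[.0042,.003,0];v[3]+=.010;Rm,t=pose(v);print(v.round(4).tolist());np.save("v.npy",v)
m=np.zeros(d.shape,bool)
Q=(cloud(np.ones_like(m),d,c)-t)@Rm
for k,(x,y) in AX.items():
    b=Q[(np.hypot(Q[:,0]-x,Q[:,1]-y)<.024)&(Q[:,2]>.0565)&(Q[:,2]<.07)]
    zt=np.percentile(b[:,2],97);tp=b[b[:,2]>zt-.002]
    r=cv2.minAreaRect(tp[:,:2].astype(np.float32)*1000)
    u,s,vt=np.linalg.svd(tp[:,:2]-tp[:,:2].mean(0))
    print(k,"n",len(tp),"ztop",round(zt*1000,1),"rect",np.round(r[0],1),np.round(r[1],1),round(r[2],1),"pca deg",np.degrees(np.arctan2(vt[0,1],vt[0,0])).round(1),"head w",(t+Rm@[x,y,.055]).round(4))
E
```

```text
[0.6594, 0.0422, 0.1624, -0.1773, 0.3943]
a n 166 ztop 65.1 rect [-46.4 -45.5] [27.7  7.7] 19.6 pca deg -160.3 head w [0.5887 0.0082 0.1956]
b n 189 ztop 64.9 rect [-46.7  46.4] [ 7.8 28.1] 64.5 pca deg 154.8 head w [0.6049 0.0987 0.1956]
c n 375 ztop 65.2 rect [45.6 46.1] [28.6  8.6] 61.8 pca deg -119.1 head w [0.6885 0.0837 0.2309]
d n 322 ztop 65.4 rect [ 45.5 -45.8] [ 8.9 29. ] 38.2 pca deg 128.6 head w [ 0.6723 -0.0068  0.2309]
```

move_arm([
  [[0.34, 10, -8, 0, -0.12], [0.34, 20, -16, 0, -0.24], [0.34, 30, -24, 0, -0.36], [0.34, 40, -32, 0, -0.48], [0.34, 55, -42, 0, -0.6], [0.34, 55, -42, 10, -0.677], [0.34, 55, -42, 40, -0.677], [0.34, 55, -42, 70, -0.677], [0.34, 55, -42, 90, -0.677], [0.34, 55, -42, 93, -0.677]],
])

```text
time_s: 3.3
eef_pos: [0.685, 0.0794, 0.2204]
eef_rot: [-0.002, 0.895, 0.445, -0.003]
wrist_force: [-0.9, -0.5, -1.3]
opening: 0.34
grasp_force: 0.0
```

```bash
python3 - <<'E'
from h import *
o=ctrl.get_obs();p,d=camera("wrist")
print(o["eef_pos"],o["q"],o["wrist_force"],np.degrees(np.arctan2(*quat(o).as_matrix()[[1,0],0])));cv2.imwrite("pics/w2.png",p)
E
```

```text
[0.6850052  0.07944281 0.22040829] [-5.60844354e-02  4.44735808e-01  1.29273640e+00 -2.67152840e-04
  1.41112009e+00  5.91886309e-01] [-0.90611505 -0.47891174 -1.34372141] 52.87716664914224
```

View pics/w2.png

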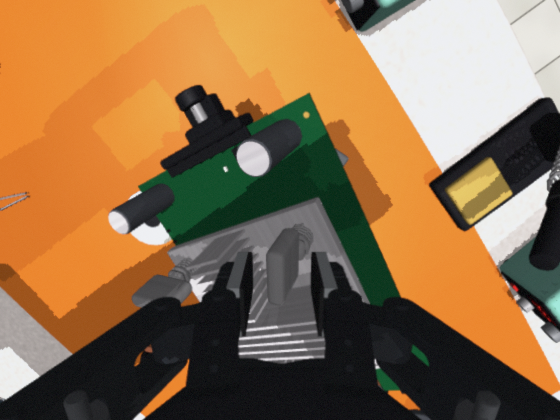

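move_arm([
  [[0.34, 5, 0, -1, 0], [0.0, 5, 0, -1, 0], [0.0, 5, 0, -1, 0], [0.0, 5, 0, -1, 0], [0.0, 5, 0, -1, 0], [0.0, 5, 0, -1, 0], [0.0, 5, 0, -1, 0.1], [0.0, 5, 0, -1, 0.2], [0.0, 5, 0, -1, 0.3], [0.0, 5, 0, -1, 0.4]],
])

```text
time_s: 4.18
eef_pos: [0.691, 0.0855, 0.23]
eef_rot: [0.0, 0.966, 0.257, 0.001]
wrist_force: [-8.5, -0.7, 5.4]
opening: 0.096
grasp_force: 57.9
```

```bash
python3 - <<'E'
from h import *
o=ctrl.get_obs()
print(o["eef_pos"],o["wrist_force"],o["torque"],o["opening"],o["grasp_force"],np.degrees(np.arctan2(*quat(o).as_matrix()[[1,0],0])))
E
```

```text
[0.69100431 0.08545805 0.2299639 ] [-8.50448152 -0.65324369  5.40057918] [-0.16757607  0.72599078  0.07926664] 0.09560621220618051 57.87397432315629 29.842847236914338
```

move_arm([
  [[0.0, 0, 0, 0, 0.12], [0.0, 0, 0, 0, 0.24], [0.0, 0, 0, 0, 0.36], [0.0, 0, 0, 0, 0.48], [0.0, 0, 0, 0, 0.57], [0.0, 0, 0, 0, 0.57], [0.34, 0, 0, 0, 0.57], [0.34, 0, 0, 0, 0.57], [0.34, 0, 0, -30, 0.57], [0.34, 0, 0, -70, 0.57]],
])

```text
time_s: 5.02
eef_pos: [0.6889, 0.0851, 0.2925]
eef_rot: [-0.0, 1.0, -0.023, -0.004]
wrist_force: [1.3, -0.1, 0.2]
opening: 0.338
grasp_force: 0.0
```

```bash
cat > heads.py <<'E'
from fit import *
A0=dict(a=19.6,b=-25.3,c=61.3,d=-51.6)
import sys
v=np.load("v.npy");Rm,t=pose(v)
def look(save=None):
    o=ctrl.get_obs();c=calibration("wrist");p,d=camera("wrist")
    if save:cv2.imwrite(f"pics/{save}.png",p)
    yaw=np.degrees(np.arctan2(*quat(o).as_matrix()[[1,0],0]));print("tcp",o["eef_pos"].round(4),"yaw",yaw.round(1),"open",round(o["opening"],3),"t",o["time_s"])
    Q=(cloud(np.ones(d.shape,bool),d,c)-t)@Rm;T=quat(o)
    for k,(x,y) in AX.items():
        # ignore points belonging to the gripper: near the top of a head only
        b=Q[(np.hypot(Q[:,0]-x,Q[:,1]-y)<.0185)&(Q[:,2]>.0565)&(Q[:,2]<.0675)]
        hw=t+Rm@[x,y,.055];dl=T.inv().apply(hw-o["eef_pos"])*1000
        s=""
        if len(b)>60:
            zt=np.percentile(b[:,2],95);tp=b[b[:,2]>zt-.002];u=tp[:,:2]-tp[:,:2].mean(0)
            r=cv2.minAreaRect(tp[:,:2].astype(np.float32)*1000)
            vt=np.linalg.svd(u,full_matrices=False)[2];al=np.degrees(np.arctan2(vt[0,1],vt[0,0]))
            turn=(A0[k]-al)%180;turn=turn-180 if turn>150 else turn
            be=np.degrees(np.arctan2(np.tan(np.radians(al)),np.cos(v[4])))+np.degrees(v[3])
            s=f"n {len(tp)} ztop {zt*1000:.1f} ctr {np.round(r[0],1)} size {np.round(np.sort(r[1]),1)} alpha {al:.1f} turned {np.radians(turn):.2f} grip yaw {be:.0f} tool turn {np.radians((yaw-be+90)%180-90):.2f} (mod pi)"
        print(k,"to head, tool mm",dl.round(1),s)
if __name__=="__main__":look(sys.argv[1] if len(sys.argv)>1 else None)
E
python3 heads.py w3
```

```text
tcp [0.6889 0.0851 0.2925] yaw -2.6 open 0.338 t 5.0167
a to head, tool mm [-96.   81.4  97.7] 
b to head, tool mm [-83.9  -9.8  97.6] n 179 ztop 64.4 ctr [-46.3  46.3] size [ 8.5 29.1] alpha 154.2 turned 0.01 grip yaw -38 tool turn 0.62 (mod pi)
c to head, tool mm [ 0.1  1.4 61.6] n 343 ztop 64.3 ctr [45.7 45.8] size [ 7.6 29.8] alpha -172.5 turned 0.94 grip yaw -2 tool turn -0.01 (mod pi)
d to head, tool mm [-12.1  92.6  61.7] n 332 ztop 64.7 ctr [ 45.6 -45.5] size [ 9.6 27.8] alpha 128.4 turned -0.00 grip yaw -64 tool turn 1.07 (mod pi)
```

move_arm([
  [[0.34, -24, 20, -5, -0.08], [0.34, -48, 40, -5, -0.16], [0.34, -72, 60, -5, -0.235], [0.34, -92, 78, 0, -0.235], [0.34, -96, 81.4, 15, -0.235], [0.34, -96, 81.4, 40, -0.235], [0.34, -96, 81.4, 65, -0.235], [0.34, -96, 81.4, 85, -0.235], [0.34, -96, 81.4, 98, -0.235], [0.34, -96, 81.4, 98, -0.235]],
])

```text
time_s: 5.9
eef_pos: [0.59, 0.0082, 0.1953]
eef_rot: [-0.001, 0.995, 0.095, -0.002]
wrist_force: [-0.6, -0.5, -0.7]
opening: 0.342
grasp_force: 0.0
```

```bash
python3 heads.py w4
```

```text
tcp [0.59   0.0082 0.1953] yaw 10.9 open 0.342 t 5.9
a to head, tool mm [-1.3 -0.2 -0.2] n 641 ztop 64.8 ctr [-45.9 -47.3] size [29.  30.1] alpha -156.3 turned -0.07 grip yaw 15 tool turn -0.08 (mod pi)
b to head, tool mm [ 31.7 -86.1  -0.2] n 642 ztop 64.6 ctr [-46.4  45.7] size [ 8.4 29.3] alpha 154.5 turned 0.00 grip yaw -37 tool turn 0.84 (mod pi)
c to head, tool mm [110.9 -55.6 -35.9] n 1004 ztop 64.4 ctr [38.4 44.2] size [ 9.3 14.6] alpha -176.3 turned 1.00 grip yaw -6 tool turn 0.30 (mod pi)
d to head, tool mm [ 77.9  30.2 -35.9] n 2084 ztop 65.2 ctr [ 45.5 -45.4] size [ 8.6 28.7] alpha 128.8 turned -0.01 grip yaw -64 tool turn 1.30 (mod pi)
```

View pics/w4.png

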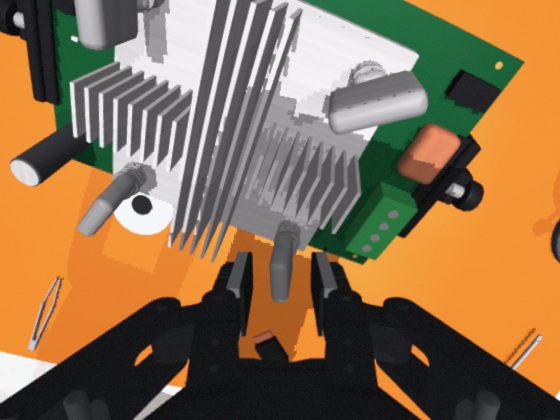

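move_arm([
  [[0.34, -1, 0, 4, 0], [0.0, -1, 0, 4, 0], [0.0, -1, 0, 4, 0], [0.0, -1, 0, 4, 0], [0.0, -1, 0, 4, 0], [0.0, -1, 0, 4, 0.1], [0.0, -1, 0, 4, 0.2], [0.0, -1, 0, 4, 0.3], [0.0, -1, 0, 4, 0.4], [0.0, -1, 0, 4, 0.5]],
])

```text
time_s: 6.78
eef_pos: [0.591, 0.008, 0.1953]
eef_rot: [-0.0, 0.988, -0.157, 0.001]
wrist_force: [-2.1, 0.1, 4.4]
opening: 0.083
grasp_force: 59.3
```

move_arm([
  [[0.0, 0, 0, 0, 0.12], [0.0, 0, 0, 0, 0.24], [0.0, 0, 0, 0, 0.36], [0.0, 0, 0, 0, 0.48], [0.0, 0, 0, 0, 0.51], [0.0, 0, 0, 0, 0.51], [0.34, 0, 0, 0, 0.51], [0.34, 0, 0, 0, 0.51], [0.34, 0, 0, -30, 0.51], [0.34, 0, 0, -70, 0.51]],
])

```text
time_s: 7.62
eef_pos: [0.5879, 0.008, 0.2603]
eef_rot: [0.001, 0.917, -0.399, -0.004]
wrist_force: [2.4, 0.2, -0.3]
opening: 0.337
grasp_force: 0.0
```

```bash
python3 heads.py w5
```

```text
tcp [0.5879 0.008  0.2603] yaw -47.0 open 0.337 t 7.6167
a to head, tool mm [ 0.9 -1.  64.8] n 341 ztop 63.9 ctr [-46.8 -45.7] size [ 8.3 29.6] alpha 145.3 turned 0.95 grip yaw -47 tool turn 0.00 (mod pi)
b to head, tool mm [-54.3 -74.6  64.8] n 192 ztop 64.4 ctr [-43.4  43.5] size [ 8.6 21.7] alpha 158.3 turned -0.06 grip yaw -33 tool turn -0.24 (mod pi)
c to head, tool mm [  13.5 -125.4   28.7] n 578 ztop 64.5 ctr [44.9 45.1] size [ 9.3 29. ] alpha -173.5 turned 0.96 grip yaw -3 tool turn -0.77 (mod pi)
d to head, tool mm [ 68.6 -51.8  28.7] n 772 ztop 65.0 ctr [ 44.8 -46.4] size [ 8.6 28.5] alpha 129.4 turned -0.02 grip yaw -63 tool turn 0.28 (mod pi)
```

move_arm([
  [[0.34, 5, -4, -25, -0.12], [0.34, 20, -14, -35, -0.24], [0.34, 40, -30, -35, -0.36], [0.34, 60, -45, -35, -0.48], [0.34, 68.6, -51.8, -35, -0.6], [0.34, 68.6, -51.8, -35, -0.72], [0.34, 68.6, -51.8, -35, -0.84], [0.34, 68.6, -51.8, -35, -0.96], [0.34, 68.6, -51.8, -35, -1.08], [0.34, 68.6, -51.8, -35, -1.2]],
])

```text
time_s: 8.5
eef_pos: [0.6753, -0.0072, 0.2988]
eef_rot: [0.0, 0.981, 0.192, 0.0]
wrist_force: [-0.4, 0.1, -0.5]
opening: 0.341
grasp_force: 0.0
```

move_arm([
  [[0.34, 0, 0, 0, -0.12], [0.34, 0, 0, 0, -0.24], [0.34, 0, 0, 0, -0.36], [0.34, 0, 0, 0, -0.48], [0.34, 0, 0, 0, -0.6], [0.34, 0, 0, 0, -0.72], [0.34, 0, 0, 0, -0.84], [0.34, 0, 0, 0, -0.96], [0.34, 0, 0, 0, -1.08], [0.34, 0, 0, 0, -1.2]],
])

```text
time_s: 9.33
eef_pos: [0.6753, -0.0072, 0.2989]
eef_rot: [0.0, 0.702, 0.712, 0.0]
wrist_force: [0.4, -0.5, 0.2]
opening: 0.341
grasp_force: 0.0
```

move_arm([
  [[0.34, 0, 0, 0, -0.12], [0.34, 0, 0, 0, -0.24], [0.34, 0, 0, 0, -0.36], [0.34, 0, 0, 0, -0.445], [0.34, 0, 0, 10, -0.445], [0.34, 0, 0, 25, -0.445], [0.34, 0, 0, 25, -0.445], [0.34, 0, 0, 25, -0.445], [0.34, 0, 0, 25, -0.445], [0.34, 0, 0, 25, -0.445]],
])

```text
time_s: 10.17
eef_pos: [0.6753, -0.0072, 0.2746]
eef_rot: [0.001, 0.53, 0.848, 0.0]
wrist_force: [-0.3, -1.1, 0.1]
opening: 0.34
grasp_force: 0.0
```

```bash
python3 heads.py w6
```

```text
tcp [ 0.6753 -0.0072  0.2746] yaw 116.0 open 0.34 t 10.1667
a to head, tool mm [ 51.8 -71.3  78.9] n 392 ztop 63.8 ctr [-46.4 -45.4] size [ 8.9 28.7] alpha -33.5 turned 0.93 grip yaw -46 tool turn -0.32 (mod pi)
b to head, tool mm [126.1 -17.   78.9] n 491 ztop 64.5 ctr [-46.7  46.2] size [ 8.8 29.1] alpha -25.1 turned -0.00 grip yaw -37 tool turn -0.47 (mod pi)
c to head, tool mm [76.  51.6 43.7] n 660 ztop 64.7 ctr [44.6 45.7] size [ 8.5 28.4] alpha 7.3 turned 0.94 grip yaw -2 tool turn -1.08 (mod pi)
d to head, tool mm [ 1.7 -2.6 43.7] n 520 ztop 64.8 ctr [ 45.2 -45.5] size [ 8.6 28.8] alpha -51.2 turned -0.01 grip yaw -64 tool turn -0.01 (mod pi)
```

move_arm([
  [[0.34, 1.7, -2.6, 15, 0], [0.34, 1.7, -2.6, 35, 0], [0.34, 1.7, -2.6, 46, 0], [0.34, 1.7, -2.6, 46, 0], [0.0, 1.7, -2.6, 46, 0], [0.0, 1.7, -2.6, 46, 0], [0.0, 1.7, -2.6, 46, 0], [0.0, 1.7, -2.6, 46, 0], [0.0, 1.7, -2.6, 46, 0.05], [0.0, 1.7, -2.6, 46, 0.15]],
])

```text
time_s: 11.05
eef_pos: [0.6717, -0.0066, 0.2283]
eef_rot: [-0.0, 0.593, 0.805, 0.0]
wrist_force: [-3.9, -1.0, -2.2]
opening: 0.106
grasp_force: 62.3
```

move_arm([
  [[0.0, 0, 0, 0, 0.12], [0.0, 0, 0, 0, 0.24], [0.0, 0, 0, 0, 0.36], [0.0, 0, 0, 0, 0.48], [0.0, 0, 0, 0, 0.6], [0.0, 0, 0, 0, 0.72], [0.0, 0, 0, 0, 0.74], [0.34, 0, 0, 0, 0.74], [0.34, 0, 0, 0, 0.74], [0.34, 0, 0, -25, 0.74]],
])

```text
time_s: 11.88
eef_pos: [0.6698, -0.0062, 0.2481]
eef_rot: [-0.003, 0.843, 0.537, -0.002]
wrist_force: [-0.8, 0.2, -0.3]
opening: 0.344
grasp_force: 0.0
```

move_arm([
  [[0.34, 0, 0, -20, -0.12], [0.34, 0, 0, -40, -0.24], [0.34, 0, 0, -40, -0.36], [0.34, 0, 0, -40, -0.48], [0.34, 0, 0, -40, -0.6], [0.34, 0, 0, -40, -0.72], [0.34, 0, 0, -40, -0.84], [0.34, 0, 0, -40, -0.96], [0.34, 0, 0, -40, -1.08], [0.34, 0, 0, -40, -1.2]],
])

```text
time_s: 12.72
eef_pos: [0.6726, -0.0066, 0.2937]
eef_rot: [0.001, 0.39, 0.921, 0.0]
wrist_force: [-0.5, 0.7, -0.4]
opening: 0.337
grasp_force: 0.0
```

```bash
python3 heads.py w7
```

```text
tcp [ 0.6726 -0.0066  0.2937] yaw 134.1 open 0.337 t 12.7167
a to head, tool mm [ 69.2 -50.2  97.9] n 337 ztop 63.9 ctr [-46.7 -45.3] size [ 8.6 27.9] alpha -36.2 turned 0.97 grip yaw -49 tool turn 0.05 (mod pi)
b to head, tool mm [122.9  24.6  97.9] n 404 ztop 64.7 ctr [-46.7  45.6] size [ 8.6 28.1] alpha -25.2 turned -0.00 grip yaw -37 tool turn -0.15 (mod pi)
c to head, tool mm [53.8 74.2 62.8] n 448 ztop 64.7 ctr [44.9 45.6] size [ 8.1 27.9] alpha 6.0 turned 0.97 grip yaw -4 tool turn -0.74 (mod pi)
d to head, tool mm [ 0.1 -0.5 62.8] n 415 ztop 64.1 ctr [ 44.9 -46. ] size [ 8.  28.2] alpha -104.2 turned 0.92 grip yaw 67 tool turn 1.18 (mod pi)
```

move_arm([
  [[0.34, 30, 6, 0, -0.1], [0.34, 65, 12, 0, -0.15], [0.34, 100, 20, 5, -0.15], [0.34, 122.9, 24.6, 20, -0.15], [0.34, 122.9, 24.6, 45, -0.15], [0.34, 122.9, 24.6, 70, -0.15], [0.34, 122.9, 24.6, 90, -0.15], [0.34, 122.9, 24.6, 98, -0.15], [0.34, 122.9, 24.6, 98, -0.15], [0.34, 122.9, 24.6, 98, -0.15]],
])

```text
time_s: 13.6
eef_pos: [0.6051, 0.099, 0.1955]
eef_rot: [0.0, 0.323, 0.946, 0.0]
wrist_force: [0.0, -0.6, 0.4]
opening: 0.339
grasp_force: 0.0
```

```bash
python3 heads.py w8
```

```text
tcp [0.6051 0.099  0.1955] yaw 142.3 open 0.339 t 13.6
a to head, tool mm [-42.5 -82.   -0.1] n 47 ztop 63.4 ctr [-58.7 -39.9] size [3.1 7.3] alpha 96.2 turned 1.80 grip yaw -94 tool turn 0.99 (mod pi)
b to head, tool mm [ 0.  -0.4 -0. ] n 837 ztop 64.8 ctr [-46.6  48. ] size [28.  32.3] alpha -22.8 turned -0.04 grip yaw -35 tool turn -0.05 (mod pi)
c to head, tool mm [-75.3  38.9 -35.3] 
d to head, tool mm [-117.9  -42.7  -35.3]
```

move_arm([
  [[0.34, 0, 0, 3, 0], [0.0, 0, 0, 3, 0], [0.0, 0, 0, 3, 0], [0.0, 0, 0, 3, 0], [0.0, 0, 0, 3, 0], [0.0, 0, 0, 3, 0.12], [0.0, 0, 0, 3, 0.24], [0.0, 0, 0, 3, 0.36], [0.0, 0, 0, 3, 0.48], [0.0, 0, 0, 3, 0.6]],
])

```text
time_s: 14.48
eef_pos: [0.6047, 0.099, 0.1929]
eef_rot: [0.0, 0.59, 0.807, 0.0]
wrist_force: [-5.8, -3.3, 7.3]
opening: 0.093
grasp_force: 85.2
```

move_arm([
  [[0.0, 0, 0, 0, 0.12], [0.0, 0, 0, 0, 0.24], [0.0, 0, 0, 0, 0.33], [0.0, 0, 0, 0, 0.33], [0.0, 0, 0, 0, 0.33], [0.0, 0, 0, 0, 0.33], [0.0, 0, 0, 0, 0.33], [0.0, 0, 0, 0, 0.33], [0.0, 0, 0, 0, 0.33], [0.0, 0, 0, 0, 0.33]],
])

```text
time_s: 15.32
eef_pos: [0.6049, 0.097, 0.1932]
eef_rot: [0.002, 0.713, 0.701, -0.001]
wrist_force: [-6.6, -9.3, 7.4]
opening: 0.096
grasp_force: 88.4
```

```bash
python3 heads.py w9;python3 -c "
from h import *
o=ctrl.get_obs();print(o['torque'],o['wrist_force'],o['grasp_force'])"
```

```text
tcp [0.6049 0.097  0.1932] yaw 89.0 open 0.096 t 15.3167
a to head, tool mm [-89.1 -14.7  -2.1] 
b to head, tool mm [ 1.7 -0.  -2.4] n 162 ztop 66.0 ctr [-43.7  50.6] size [21.3 25.8] alpha 13.0 turned 2.47 grip yaw 4 tool turn 1.49 (mod pi)
c to head, tool mm [-12.   83.9 -37.5] n 1132 ztop 64.2 ctr [44.3 46.8] size [ 9.2 28.6] alpha 4.5 turned 0.99 grip yaw -5 tool turn -1.49 (mod pi)
d to head, tool mm [-102.8   69.2  -37.3] 
[-1.12918753  0.17772689  0.14758551] [-5.80569944 -9.42057426  8.12127403] 88.36188331246376
```

move_arm([
  [[0.0, 0, 0, 0, 0.1], [0.0, 0, 0, 0, 0.2], [0.0, 0, 0, 0, 0.3], [0.0, 0, 0, 0, 0.4], [0.0, 0, 0, 0, 0.5], [0.0, 0, 0, 0, 0.6], [0.0, 0, 0, 0, 0.7], [0.0, 0, 0, 0, 0.7], [0.0, 0, 0, 0, 0.7], [0.0, 0, 0, 0, 0.7]],
])

```text
time_s: 16.2
eef_pos: [0.6029, 0.0971, 0.1934]
eef_rot: [0.001, 0.91, 0.414, -0.002]
wrist_force: [-15.1, -9.5, 13.2]
opening: 0.094
grasp_force: 67.5
```

```bash
cat > tq.py <<'E'
from h import *
o=ctrl.get_obs();print(o['torque'],o['wrist_force'],o['grasp_force'],o['q'][5],o['opening'],np.degrees(np.arctan2(*quat(o).as_matrix()[[1,0],0])))
E
python3 tq.py
```

```text
[-1.47445948  1.8635069  -0.031235  ] [-15.08895741  -9.47634021  13.20660842] 67.4783775623655 0.6851765602681612 0.09439534466103283 48.94203133074206
```

move_arm([
  [[0.0, 0, 0, 0, 0.05], [0.0, 0, 0, 0, 0.1], [0.0, 0, 0, 0, 0.1], [0.0, 0, 0, 0, 0.1], [0.0, 0, 0, 0, 0.1], [0.0, 0, 0, 0, 0.1], [0.0, 0, 0, 0, 0.1], [0.0, 0, 0, 0, 0.1], [0.0, 0, 0, 0, 0.1], [0.0, 0, 0, 0, 0.1]],
])

```text
time_s: 17.03
eef_pos: [0.6028, 0.0973, 0.1933]
eef_rot: [0.001, 0.93, 0.368, -0.002]
wrist_force: [-16.0, -8.6, 13.6]
opening: 0.094
grasp_force: 63.8
```

```bash
python3 tq.py
```

```text
[-1.2893081   1.91734447  0.09309706] [-15.95877816  -8.58723683  13.57882492] 63.82102326024324 0.7850307488622865 0.09350835822376344 43.230209700659756
```

move_arm([
  [[0.0, 0, 0, 0, 0.03], [0.0, 0, 0, 0, 0.07], [0.0, 0, 0, 0, 0.1], [0.0, 0, 0, 0, 0.1], [0.0, 0, 0, 0, 0.1], [0.0, 0, 0, 0, 0.1], [0.0, 0, 0, 0, 0.1], [0.0, 0, 0, 0, 0.1], [0.0, 0, 0, 0, 0.1], [0.0, 0, 0, 0, 0.1]],
])

```text
time_s: 17.87
eef_pos: [0.6027, 0.0976, 0.1933]
eef_rot: [0.001, 0.947, 0.321, -0.002]
wrist_force: [-15.8, -6.9, 14.3]
opening: 0.093
grasp_force: 60.0
```

```bash
python3 tq.py
```

```text
[-1.21452054  1.9516239   0.0534206 ] [-15.78860227  -6.94362287  14.27504063] 59.996024009305984 0.8850363934144175 0.09304179257760017 37.504664379417264
```

move_arm([
  [[0.0, 0, 0, 0, 0.03], [0.0, 0, 0, 0, 0.06], [0.0, 0, 0, 0, 0.08], [0.0, 0, 0, 0, 0.08], [0.0, 0, 0, 0, 0.08], [0.0, 0, 0, 0, 0.08], [0.0, 0, 0, 0, 0.08], [0.0, 0, 0, 0, 0.08], [0.0, 0, 0, 0, 0.08], [0.0, 0, 0, 0, 0.08]],
])

```text
time_s: 18.7
eef_pos: [0.6026, 0.0977, 0.1932]
eef_rot: [0.001, 0.959, 0.283, -0.002]
wrist_force: [-15.4, -6.3, 13.1]
opening: 0.094
grasp_force: 59.6
```

```bash
python3 tq.py
```

```text
[-1.14793972  1.95831442  0.06229989] [-15.41501945  -6.33094519  13.13978604] 59.553017830585304 0.9650744203291737 0.09397720827260043 32.923797090037965
```

move_arm([
  [[0.0, 0, 0, 0, 0.03], [0.0, 0, 0, 0, 0.06], [0.0, 0, 0, 0, 0.1], [0.0, 0, 0, 0, 0.1], [0.0, 0, 0, 0, 0.1], [0.0, 0, 0, 0, 0.1], [0.0, 0, 0, 0, 0.1], [0.0, 0, 0, 0, 0.1], [0.0, 0, 0, 0, 0.1], [0.0, 0, 0, 0, 0.1]],
])

```text
time_s: 19.53
eef_pos: [0.6027, 0.0983, 0.1933]
eef_rot: [0.001, 0.972, 0.236, -0.002]
wrist_force: [-14.7, -4.1, 13.8]
opening: 0.093
grasp_force: 62.7
```

```bash
python3 tq.py
```

```text
[-0.79635437  1.94015361  0.76749567] [-14.65927662  -4.0633583   13.82622233] 62.7458554180339 1.063914033629009 0.09256920124936996 27.2923134680588
```

move_arm([
  [[0.34, 0, 0, 0, 0], [0.34, 0, 0, 0, 0], [0.34, 0, 0, 0, 0], [0.34, 0, 0, -25, 0], [0.34, 0, 0, -60, 0], [0.34, 0, 0, -90, 0], [0.34, 0, 0, -110, 0], [0.34, 0, 0, -110, 0], [0.34, 0, 0, -110, 0], [0.34, 0, 0, -110, 0]],
])

```text
time_s: 20.37
eef_pos: [0.6042, 0.0992, 0.3005]
eef_rot: [-0.0, 0.972, 0.235, -0.001]
wrist_force: [-1.6, 0.8, -0.7]
opening: 0.339
grasp_force: 0.0
```

```bash
python3 heads.py w10
```

```text
tcp [0.6042 0.0992 0.3005] yaw 27.2 open 0.339 t 20.3667
a to head, tool mm [-55.3  73.9 104.9] n 236 ztop 63.4 ctr [-46.6 -44.9] size [ 8.6 29.1] alpha 144.0 turned 0.97 grip yaw -48 tool turn 1.32 (mod pi)
b to head, tool mm [  0.5   0.8 104.9] n 247 ztop 62.6 ctr [-46.5  46.4] size [ 7.8 29. ] alpha -137.6 turned 1.96 grip yaw 35 tool turn -0.13 (mod pi)
c to head, tool mm [68.  52.3 69.5] n 444 ztop 64.2 ctr [44.7 46.5] size [ 8.3 28.3] alpha -173.1 turned 0.95 grip yaw -3 tool turn 0.52 (mod pi)
d to head, tool mm [ 12.2 125.4  69.5] n 359 ztop 64.5 ctr [ 44.4 -45. ] size [ 8.6 28.4] alpha -104.6 turned 0.93 grip yaw 66 tool turn -0.68 (mod pi)
```

move_arm([
  [[0.34, 3, 30, 0, -0.12], [0.34, 6, 60, 0, -0.24], [0.34, 9, 90, 0, -0.36], [0.34, 12, 120, 0, -0.48], [0.34, 12.2, 125.4, 0, -0.6], [0.34, 12.2, 125.4, 15, -0.68], [0.34, 12.2, 125.4, 40, -0.68], [0.34, 12.2, 125.4, 60, -0.68], [0.34, 12.2, 125.4, 72, -0.68], [0.34, 12.2, 125.4, 72, -0.68]],
])

```text
time_s: 21.25
eef_pos: [0.6701, -0.0065, 0.2242]
eef_rot: [-0.003, 0.838, 0.546, -0.003]
wrist_force: [0.6, -1.5, -0.3]
opening: 0.34
grasp_force: 0.0
```

```bash
python3 heads.py w11
```

```text
tcp [ 0.6701 -0.0065  0.2242] yaw 66.2 open 0.34 t 21.25
a to head, tool mm [-19.5 -80.2  29.4] n 392 ztop 63.6 ctr [-46.5 -45.7] size [ 9.2 29. ] alpha -34.9 turned 0.95 grip yaw -47 tool turn -1.16 (mod pi)
b to head, tool mm [  69.9 -101.9   29.4] n 574 ztop 62.3 ctr [-46.4  46. ] size [ 9.5 29. ] alpha -136.8 turned 1.95 grip yaw 35 tool turn 0.54 (mod pi)
c to head, tool mm [ 89.9 -19.7  -6.7] n 1219 ztop 64.1 ctr [44.8 46.1] size [ 8.4 29.3] alpha -173.4 turned 0.96 grip yaw -3 tool turn 1.21 (mod pi)
d to head, tool mm [ 0.5  2.  -6.7] n 802 ztop 64.5 ctr [ 47.6 -45.7] size [29.6 33.5] alpha -102.0 turned 0.88 grip yaw 69 tool turn -0.05 (mod pi)
```

move_arm([
  [[0.34, 0.5, 1, -2, 0], [0.0, 0.5, 1, -2, 0], [0.0, 0.5, 1, -2, 0], [0.0, 0.5, 1, -2, 0], [0.0, 0.5, 1, -2, 0], [0.0, 0.5, 1, -2, 0.1], [0.0, 0.5, 1, -2, 0.2], [0.0, 0.5, 1, -2, 0.3], [0.0, 0.5, 1, -2, 0.4], [0.0, 0.5, 1, -2, 0.5]],
])

```text
time_s: 22.13
eef_pos: [0.672, -0.0054, 0.2345]
eef_rot: [-0.001, 0.947, 0.32, -0.001]
wrist_force: [-15.0, 3.3, 8.6]
opening: 0.08
grasp_force: 58.9
```

move_arm([
  [[0.0, 0, 0, 0, 0.1], [0.0, 0, 0, 0, 0.2], [0.0, 0, 0, 0, 0.27], [0.0, 0, 0, 0, 0.27], [0.0, 0, 0, 0, 0.27], [0.0, 0, 0, 0, 0.27], [0.0, 0, 0, 0, 0.27], [0.0, 0, 0, 0, 0.27], [0.0, 0, 0, 0, 0.27], [0.0, 0, 0, 0, 0.27]],
])

```text
time_s: 22.97
eef_pos: [0.6719, -0.0059, 0.2346]
eef_rot: [-0.001, 0.981, 0.192, -0.002]
wrist_force: [-15.9, 3.5, 9.5]
opening: 0.073
grasp_force: 58.6
```

```bash
python3 tq.py
```

```text
[0.50681322 2.24614439 0.06099991] [-15.87422461   3.4699849    9.52966386] 58.59141862951219 1.0000187039599233 0.07317057060458532 22.10105307457746
```

move_arm([
  [[0.0, 0, 0, 0, 0.05], [0.0, 0, 0, 0, 0.1], [0.0, 0, 0, 0, 0.1], [0.0, 0, 0, 0, 0.1], [0.0, 0, 0, 0, 0.1], [0.0, 0, 0, 0, 0.1], [0.0, 0, 0, 0, 0.1], [0.0, 0, 0, 0, 0.1], [0.0, 0, 0, 0, 0.1], [0.0, 0, 0, 0, 0.1]],
])

```text
time_s: 23.8
eef_pos: [0.672, -0.0061, 0.2346]
eef_rot: [-0.0, 0.99, 0.142, -0.002]
wrist_force: [-14.2, 2.2, 9.2]
opening: 0.071
grasp_force: 59.2
```

```bash
python3 tq.py
```

```text
[0.41964028 2.11114911 0.06998681] [-14.21084228   2.17676881   9.23278449] 59.22866784967482 1.1000581459849037 0.07112656508726586 16.36465012363664
```

move_arm([
  [[0.0, 0, 0, 0, 0.05], [0.0, 0, 0, 0, 0.1], [0.0, 0, 0, 0, 0.1], [0.0, 0, 0, 0, 0.1], [0.0, 0, 0, 0, 0.1], [0.0, 0, 0, 0, 0.1], [0.0, 0, 0, 0, 0.1], [0.0, 0, 0, 0, 0.1], [0.0, 0, 0, 0, 0.1], [0.0, 0, 0, 0, 0.1]],
])

```text
time_s: 24.63
eef_pos: [0.672, -0.0062, 0.2346]
eef_rot: [-0.0, 0.996, 0.093, -0.001]
wrist_force: [-13.9, 1.6, 9.3]
opening: 0.074
grasp_force: 59.3
```

```bash
python3 tq.py
```

```text
[ 2.72727123e-01  2.05165973e+00 -3.88776980e-04] [-13.9456577    1.55680773   9.33325986] 59.34678102610633 1.2001224780350965 0.07402132469817928 10.629200703208706
```

move_arm([
  [[0.0, 0, 0, 0, 0.05], [0.0, 0, 0, 0, 0.1], [0.0, 0, 0, 0, 0.1], [0.0, 0, 0, 0, 0.1], [0.0, 0, 0, 0, 0.1], [0.0, 0, 0, 0, 0.1], [0.0, 0, 0, 0, 0.1], [0.0, 0, 0, 0, 0.1], [0.0, 0, 0, 0, 0.1], [0.0, 0, 0, 0, 0.1]],
])

```text
time_s: 25.47
eef_pos: [0.672, -0.006, 0.2345]
eef_rot: [-0.0, 0.999, 0.043, -0.002]
wrist_force: [-14.7, 1.5, 10.2]
opening: 0.078
grasp_force: 59.6
```

```bash
python3 tq.py
```

```text
[0.31933079 2.04603489 0.28198823] [-14.66488226   1.4664713   10.18447836] 59.56803486915305 1.2996904732390664 0.07809766182275521 4.933198719879463
```

move_arm([
  [[0.0, 0, 0, 0, 0.04], [0.0, 0, 0, 0, 0.08], [0.0, 0, 0, 0, 0.08], [0.0, 0, 0, 0, 0.08], [0.0, 0, 0, 0, 0.08], [0.0, 0, 0, 0, 0.08], [0.0, 0, 0, 0, 0.08], [0.0, 0, 0, 0, 0.08], [0.0, 0, 0, 0, 0.08], [0.0, 0, 0, 0, 0.08]],
])

```text
time_s: 26.3
eef_pos: [0.6719, -0.0057, 0.2345]
eef_rot: [-0.0, 1.0, 0.004, -0.002]
wrist_force: [-15.1, 2.0, 9.7]
opening: 0.074
grasp_force: 63.7
```

```bash
python3 tq.py
```

```text
[0.41047453 2.20819756 0.75400613] [-15.09138148   2.01685983   9.67500709] 63.707579649053514 1.3789033058908584 0.0735530445349997 0.4183554224670957
```

move_arm([
  [[0.34, 0, 0, 0, 0], [0.34, 0, 0, 0, 0], [0.34, 0, 0, 0, 0], [0.34, 0, 0, -25, 0], [0.34, 0, 0, -50, 0], [0.34, 0, 0, -70, 0], [0.34, 0, 0, -70, 0], [0.34, 0, 0, -70, 0], [0.34, 0, 0, -70, 0], [0.34, 0, 0, -70, 0]],
])

```text
time_s: 27.13
eef_pos: [0.6732, -0.0068, 0.3]
eef_rot: [-0.0, 1.0, 0.002, -0.001]
wrist_force: [-0.7, -0.2, -0.4]
opening: 0.34
grasp_force: 0.0
```

```bash
python3 heads.py w12
```

```text
tcp [ 0.6732 -0.0068  0.3   ] yaw 0.3 open 0.34 t 27.1333
a to head, tool mm [-84.2 -15.3 104.6] n 169 ztop 63.5 ctr [-46.2 -45.4] size [ 8.7 30.1] alpha 144.6 turned 0.96 grip yaw -48 tool turn 0.84 (mod pi)
b to head, tool mm [ -67.6 -105.8  104.6] n 172 ztop 62.5 ctr [-46.9  45.7] size [ 8.5 29. ] alpha -138.2 turned 1.97 grip yaw 34 tool turn -0.59 (mod pi)
c to head, tool mm [ 15.9 -90.4  69.1] n 330 ztop 64.0 ctr [44.7 45.9] size [ 8.3 29.9] alpha -173.2 turned 0.95 grip yaw -3 tool turn 0.05 (mod pi)
d to head, tool mm [-0.8  0.  69.1] n 325 ztop 63.4 ctr [ 44.6 -45.6] size [ 8.1 29.5] alpha -163.1 turned 1.95 grip yaw 8 tool turn -0.14 (mod pi)
```

move_arm([
  [[0.34, 5, -30, 0, 0.05], [0.34, 10, -60, 0, 0.05], [0.34, 15.9, -88, 0, 0.05], [0.34, 15.9, -90.4, 15, 0.05], [0.34, 15.9, -90.4, 40, 0.05], [0.34, 15.9, -90.4, 60, 0.05], [0.34, 15.9, -90.4, 69, 0.05], [0.34, 15.9, -90.4, 70, 0.05], [0.34, 15.9, -90.4, 70, 0.05], [0.34, 15.9, -90.4, 70, 0.05]],
])

```text
time_s: 28.02
eef_pos: [0.69, 0.0834, 0.233]
eef_rot: [0.0, 1.0, -0.023, 0.001]
wrist_force: [0.4, -0.7, 0.1]
opening: 0.342
grasp_force: 0.0
```

```bash
python3 heads.py w13
```

```text
tcp [0.69   0.0834 0.233 ] yaw -2.6 open 0.342 t 28.0167
a to head, tool mm [-97.8  79.8  37.3] n 71 ztop 63.4 ctr [-52.8 -39.6] size [ 6.1 11.2] alpha 158.5 turned 0.72 grip yaw -33 tool turn 0.53 (mod pi)
b to head, tool mm [-85.8 -11.4  37.3] n 105 ztop 62.2 ctr [-39.   49.6] size [ 7.4 15.5] alpha -119.7 turned 1.65 grip yaw 52 tool turn -0.95 (mod pi)
c to head, tool mm [-1.5 -0.3  2.1] n 509 ztop 64.6 ctr [45.6 45.4] size [27.8 29.5] alpha -170.3 turned 0.90 grip yaw 0 tool turn -0.05 (mod pi)
d to head, tool mm [-13.6  90.9   2.1] n 485 ztop 63.3 ctr [ 45.1 -45. ] size [ 8.5 27.8] alpha -162.4 turned 1.93 grip yaw 9 tool turn -0.20 (mod pi)
```

move_arm([
  [[0.34, -1.5, 0, 5, 0], [0.0, -1.5, 0, 5, 0], [0.0, -1.5, 0, 5, 0], [0.0, -1.5, 0, 5, 0], [0.0, -1.5, 0, 5, 0], [0.0, -1.5, 0, 5, 0.1], [0.0, -1.5, 0, 5, 0.2], [0.0, -1.5, 0, 5, 0.3], [0.0, -1.5, 0, 5, 0.4], [0.0, -1.5, 0, 5, 0.5]],
])

```text
time_s: 28.9
eef_pos: [0.6879, 0.0844, 0.2271]
eef_rot: [-0.001, 0.963, -0.271, 0.0]
wrist_force: [-0.8, 1.3, 1.1]
opening: 0.081
grasp_force: 68.2
```

move_arm([
  [[0.0, 0, 0, 0, 0.1], [0.0, 0, 0, 0, 0.2], [0.0, 0, 0, 0, 0.28], [0.0, 0, 0, 0, 0.28], [0.0, 0, 0, 0, 0.28], [0.0, 0, 0, 0, 0.28], [0.0, 0, 0, 0, 0.28], [0.0, 0, 0, 0, 0.28], [0.0, 0, 0, 0, 0.28], [0.0, 0, 0, 0, 0.28]],
])

```text
time_s: 29.73
eef_pos: [0.6878, 0.0843, 0.2272]
eef_rot: [-0.001, 0.916, -0.4, 0.0]
wrist_force: [-3.7, 3.9, 5.8]
opening: 0.088
grasp_force: 82.4
```

```bash
python3 tq.py
```

```text
[1.52675534 0.24273482 0.33472667] [-3.66379215  3.85024033  5.84710461] 82.44071574881673 2.345415215414412 0.08813596863089751 -47.21472602637476
```

move_arm([
  [[0.0, 0, 0, 0, 0.05], [0.0, 0, 0, 0, 0.1], [0.0, 0, 0, 0, 0.1], [0.0, 0, 0, 0, 0.1], [0.0, 0, 0, 0, 0.1], [0.0, 0, 0, 0, 0.1], [0.0, 0, 0, 0, 0.1], [0.0, 0, 0, 0, 0.1], [0.0, 0, 0, 0, 0.1], [0.0, 0, 0, 0, 0.1]],
])

```text
time_s: 30.57
eef_pos: [0.6879, 0.0845, 0.2271]
eef_rot: [-0.001, 0.895, -0.446, 0.0]
wrist_force: [-2.8, 5.1, 5.0]
opening: 0.086
grasp_force: 87.9
```

```bash
python3 tq.py
```

```text
[1.63732556 0.1345433  0.47397242] [-2.7948174   5.0845783   4.98741011] 87.8702297899872 2.4452670305355593 0.08629776189057999 -52.930382548286076
```

move_arm([
  [[0.0, 0, 0, 0, 0.05], [0.0, 0, 0, 0, 0.1], [0.0, 0, 0, 0, 0.1], [0.0, 0, 0, 0, 0.1], [0.0, 0, 0, 0, 0.1], [0.0, 0, 0, 0, 0.1], [0.0, 0, 0, 0, 0.1], [0.0, 0, 0, 0, 0.1], [0.0, 0, 0, 0, 0.1], [0.0, 0, 0, 0, 0.1]],
])

```text
time_s: 31.4
eef_pos: [0.688, 0.0847, 0.2271]
eef_rot: [-0.001, 0.872, -0.489, 0.0]
wrist_force: [-2.8, 4.6, 5.0]
opening: 0.086
grasp_force: 97.7
```

```bash
python3 tq.py
```

```text
[1.59150443 0.11440516 1.29358704] [-2.80199315  4.63183469  5.0026563 ] 97.65797534957528 2.5440043484219026 0.08644053669225424 -58.56544962644659
```

move_arm([
  [[0.0, 0, 0, 0, 0.05], [0.0, 0, 0, 0, 0.1], [0.0, 0, 0, 0, 0.1], [0.0, 0, 0, 0, 0.1], [0.0, 0, 0, 0, 0.1], [0.0, 0, 0, 0, 0.1], [0.0, 0, 0, 0, 0.1], [0.0, 0, 0, 0, 0.1], [0.0, 0, 0, 0, 0.1], [0.0, 0, 0, 0, 0.1]],
])

```text
time_s: 32.23
eef_pos: [0.6881, 0.0848, 0.2272]
eef_rot: [-0.001, 0.847, -0.531, 0.0]
wrist_force: [-1.8, 4.1, 4.5]
opening: 0.088
grasp_force: 115.2
```

```bash
python3 tq.py
```

```text
[1.38551495 0.09976478 2.03740794] [-1.79269303  4.05674943  4.53313033] 115.24049633648247 2.6426785504596344 0.08768831279090532 -64.1898643837842
```

move_arm([
  [[0.0, 0, 0, 0, -0.05], [0.34, 0, 0, 0, -0.05], [0.34, 0, 0, 0, -0.05], [0.34, 0, 0, 0, -0.05], [0.34, 0, 0, -25, -0.05], [0.34, 0, 0, -50, -0.05], [0.34, 0, 0, -70, -0.05], [0.34, 0, 0, -70, -0.05], [0.34, 0, 0, -70, -0.05], [0.34, 0, 0, -70, -0.05]],
])

```text
time_s: 33.07
eef_pos: [0.6874, 0.0832, 0.2953]
eef_rot: [0.001, 0.859, -0.512, -0.001]
wrist_force: [-0.3, -0.7, -0.6]
opening: 0.338
grasp_force: 0.0
```

```bash
python3 heads.py w14
```

```text
tcp [0.6874 0.0832 0.2953] yaw -61.7 open 0.338 t 33.0667
a to head, tool mm [ 19.2 122.4  99.9] n 262 ztop 63.6 ctr [-46.5 -45.4] size [ 9.5 29.8] alpha 144.4 turned 0.96 grip yaw -48 tool turn -0.24 (mod pi)
b to head, tool mm [-52.8  65.2  99.9] n 202 ztop 62.2 ctr [-46.8  45.7] size [ 9.1 28.3] alpha 42.0 turned 1.97 grip yaw 34 tool turn 1.47 (mod pi)
c to head, tool mm [ 0.1 -1.3 64.4] n 361 ztop 63.3 ctr [44.8 46.1] size [ 8.2 29.1] alpha 139.6 turned 1.77 grip yaw -53 tool turn -0.15 (mod pi)
d to head, tool mm [72.1 56.  64.4] n 452 ztop 63.4 ctr [ 45.  -44.9] size [ 8.2 29.2] alpha -163.1 turned 1.95 grip yaw 8 tool turn -1.22 (mod pi)
```

move_arm([
  [[0.34, 5, 30, 0, -0.12], [0.34, 10, 60, 0, -0.24], [0.34, 15, 90, 0, -0.36], [0.34, 19.2, 118, 0, -0.48], [0.34, 19.2, 122.4, 0, -0.6], [0.34, 19.2, 122.4, 0, -0.72], [0.34, 19.2, 122.4, 0, -0.84], [0.34, 19.2, 122.4, 0, -0.96], [0.34, 19.2, 122.4, 0, -1.08], [0.34, 19.2, 122.4, 0, -1.2]],
])

```text
time_s: 33.95
eef_pos: [0.5884, 0.0085, 0.2948]
eef_rot: [-0.0, 0.998, 0.065, -0.001]
wrist_force: [-0.3, -0.4, 0.1]
opening: 0.338
grasp_force: 0.0
```

move_arm([
  [[0.34, 0, 0, 0, -0.12], [0.34, 0, 0, 0, -0.24], [0.34, 0, 0, 0, -0.36], [0.34, 0, 0, 0, -0.48], [0.34, 0, 0, 0, -0.6], [0.34, 0, 0, 0, -0.72], [0.34, 0, 0, 0, -0.84], [0.34, 0, 0, 0, -0.96], [0.34, 0, 0, 0, -1.08], [0.34, 0, 0, 0, -1.2]],
])

```text
time_s: 34.78
eef_pos: [0.5885, 0.0086, 0.2948]
eef_rot: [-0.001, 0.787, 0.617, -0.001]
wrist_force: [-0.2, 0.2, -0.2]
opening: 0.333
grasp_force: 0.0
```

move_arm([
  [[0.34, 0, 0, 0, -0.12], [0.34, 0, 0, 0, -0.24], [0.34, 0, 0, 0, -0.36], [0.34, 0, 0, 0, -0.48], [0.34, 0, 0, 10, -0.6], [0.34, 0, 0, 20, -0.72], [0.34, 0, 0, 30, -0.84], [0.34, 0, 0, 40, -0.96], [0.34, 0, 0, 50, -0.986], [0.34, 0, 0, 50, -0.986]],
])

```text
time_s: 35.62
eef_pos: [0.5871, 0.0088, 0.2425]
eef_rot: [-0.003, 0.403, 0.915, -0.001]
wrist_force: [0.8, -0.3, 0.0]
opening: 0.341
grasp_force: 0.0
```

```bash
python3 heads.py w15
```

```text
tcp [0.5871 0.0088 0.2425] yaw 132.4 open 0.341 t 35.6167
a to head, tool mm [-1.8  0.9 47. ] n 483 ztop 63.9 ctr [-46.7 -45.5] size [ 7.8 28.5] alpha -35.0 turned 0.95 grip yaw -47 tool turn -0.00 (mod pi)
b to head, tool mm [54.1 74.  47. ] n 551 ztop 62.8 ctr [-47.   45.5] size [ 8.3 28.5] alpha 41.6 turned 1.97 grip yaw 34 tool turn -1.42 (mod pi)
c to head, tool mm [-13.2 125.4  11. ] n 665 ztop 63.4 ctr [43.7 45.7] size [ 8.4 28.7] alpha -39.9 turned 1.77 grip yaw -52 tool turn 0.08 (mod pi)
d to head, tool mm [-69.1  52.3  11.1] n 118 ztop 63.6 ctr [ 51.7 -42.5] size [ 5.3 12.1] alpha -9.8 turned 2.41 grip yaw -21 tool turn -0.47 (mod pi)
```

move_arm([
  [[0.34, 0, 0, 15, 0], [0.34, 0, 0, 35, 0], [0.34, 0, 0, 48, 0], [0.34, 0, 0, 48, 0], [0.0, 0, 0, 48, 0], [0.0, 0, 0, 48, 0], [0.0, 0, 0, 48, 0], [0.0, 0, 0, 48, 0], [0.0, 0, 0, 48, 0.1], [0.0, 0, 0, 48, 0.2]],
])

```text
time_s: 36.5
eef_pos: [0.5879, 0.0076, 0.1988]
eef_rot: [-0.001, 0.495, 0.869, -0.002]
wrist_force: [-5.1, -4.2, -4.4]
opening: 0.077
grasp_force: 61.8
```

move_arm([
  [[0.0, 0, 0, 0, 0.1], [0.0, 0, 0, 0, 0.2], [0.0, 0, 0, 0, 0.3], [0.0, 0, 0, 0, 0.4], [0.0, 0, 0, 0, 0.5], [0.0, 0, 0, 0, 0.5], [0.0, 0, 0, 0, 0.5], [0.0, 0, 0, 0, 0.5], [0.0, 0, 0, 0, 0.5], [0.0, 0, 0, 0, 0.5]],
])

```text
time_s: 37.33
eef_pos: [0.5872, 0.0074, 0.1992]
eef_rot: [-0.001, 0.693, 0.721, -0.002]
wrist_force: [-9.1, -5.5, 1.3]
opening: 0.076
grasp_force: 58.2
```

```bash
python3 tq.py
```

```text
[-0.52927725  1.52790976  0.16919425] [-9.13395501 -5.49875165  1.33987118] 58.2208950605127 -0.22656705629286136 0.07561624249328637 92.26911500446371
```

move_arm([
  [[0.0, 0, 0, 0, 0.05], [0.0, 0, 0, 0, 0.1], [0.0, 0, 0, 0, 0.1], [0.0, 0, 0, 0, 0.1], [0.0, 0, 0, 0, 0.1], [0.0, 0, 0, 0, 0.1], [0.0, 0, 0, 0, 0.1], [0.0, 0, 0, 0, 0.1], [0.0, 0, 0, 0, 0.1], [0.0, 0, 0, 0, 0.1]],
])

```text
time_s: 38.17
eef_pos: [0.5871, 0.0074, 0.1993]
eef_rot: [-0.001, 0.728, 0.685, -0.003]
wrist_force: [-10.7, -5.2, 1.5]
opening: 0.079
grasp_force: 58.0
```

```bash
python3 tq.py
```

```text
[-0.52815231  1.71808625  0.19100848] [-10.67704286  -5.19523786   1.52034748] 58.00928581331391 -0.126643648893702 0.07879022726040283 86.54645524062333
```

move_arm([
  [[0.0, 0, 0, 0, 0.05], [0.0, 0, 0, 0, 0.1], [0.0, 0, 0, 0, 0.1], [0.0, 0, 0, 0, 0.1], [0.0, 0, 0, 0, 0.1], [0.0, 0, 0, 0, 0.1], [0.0, 0, 0, 0, 0.1], [0.0, 0, 0, 0, 0.1], [0.0, 0, 0, 0, 0.1], [0.0, 0, 0, 0, 0.1]],
])

```text
time_s: 39.0
eef_pos: [0.587, 0.0075, 0.1994]
eef_rot: [-0.001, 0.761, 0.648, -0.003]
wrist_force: [-11.0, -4.3, 3.1]
opening: 0.076
grasp_force: 59.1
```

```bash
python3 tq.py
```

```text
[-0.4589367   1.74832092  0.28653613] [-11.02288092  -4.30503345   3.08591997] 59.10599389593699 -0.026812363774757368 0.07609620570140938 80.83177780751956
```

move_arm([
  [[0.0, 0, 0, 0, 0.05], [0.0, 0, 0, 0, 0.1], [0.0, 0, 0, 0, 0.1], [0.0, 0, 0, 0, 0.1], [0.0, 0, 0, 0, 0.1], [0.0, 0, 0, 0, 0.1], [0.0, 0, 0, 0, 0.1], [0.0, 0, 0, 0, 0.1], [0.0, 0, 0, 0, 0.1], [0.0, 0, 0, 0, 0.1]],
])

```text
time_s: 39.83
eef_pos: [0.5869, 0.0075, 0.1996]
eef_rot: [-0.001, 0.793, 0.61, -0.003]
wrist_force: [-12.6, -5.0, 4.1]
opening: 0.073
grasp_force: 62.0
```

```bash
python3 tq.py
```

```text
[-0.62470322  2.02914461  0.72053688] [-12.60193526  -4.98921862   4.08108495] 62.01925128232688 0.07257399750203883 0.07268633749967764 75.15521745700379
```

move_arm([
  [[0.0, 0, 0, 0, 0.05], [0.0, 0, 0, 0, 0.08], [0.0, 0, 0, 0, 0.08], [0.0, 0, 0, 0, 0.08], [0.0, 0, 0, 0, 0.08], [0.0, 0, 0, 0, 0.08], [0.0, 0, 0, 0, 0.08], [0.0, 0, 0, 0, 0.08], [0.0, 0, 0, 0, 0.08], [0.0, 0, 0, 0, 0.08]],
])

```text
time_s: 40.67
eef_pos: [0.587, 0.0076, 0.1996]
eef_rot: [-0.001, 0.816, 0.578, -0.003]
wrist_force: [-12.0, -4.2, 4.0]
opening: 0.073
grasp_force: 70.2
```

```bash
python3 tq.py
```

```text
[-0.62787009  2.02957233  0.96715893] [-12.03969389  -4.17038314   3.9911123 ] 70.17862625420094 0.1519909766156094 0.07271892538446395 70.62165915483233
```

Stop reached; release, lift and check.

move_arm([
  [[0.34, 0, 0, 0, 0], [0.34, 0, 0, 0, 0], [0.34, 0, 0, 0, 0], [0.34, 0, 0, -25, 0], [0.34, 0, 0, -60, 0], [0.34, 0, 0, -95, 0], [0.34, 0, 0, -110, 0], [0.34, 0, 0, -110, 0], [0.34, 0, 0, -110, 0], [0.34, 0, 0, -110, 0]],
])

```text
time_s: 41.5
eef_pos: [0.589, 0.0087, 0.308]
eef_rot: [-0.0, 0.817, 0.577, -0.0]
wrist_force: [0.2, -0.3, -0.8]
opening: 0.337
grasp_force: 0.0
```

```bash
python3 heads.py w16; python3 - <<'E'
from fit import *
v=np.load("v.npy");Rm,t=pose(v);c=calibration("wrist");p,d=camera("wrist")
Q=(cloud(np.ones(d.shape,bool),d,c)-t)@Rm
for n,z0,z1,h in(("plate",.015,.025,.061),("board",-.004,.004,.1)):
    q=Q[(abs(Q[:,0])<h*.72)&(abs(Q[:,1])<h)&(Q[:,2]>z0)&(Q[:,2]<z1)]
    if n=="plate": q=q[(abs(q[:,0])>.02)&(abs(q[:,1])>.02)]
    f=np.zeros(3)
    s=least_squares(lambda f:q[:,2]-f[0]-f[1]*q[:,0]-f[2]*q[:,1],f,loss="soft_l1",f_scale=.0005);print(n,len(q),s.x.round(4))
E
```

```text
tcp [0.589  0.0087 0.308 ] yaw 70.5 open 0.337 t 41.5
a to head, tool mm [ -0.6  -0.  112.4] n 255 ztop 62.9 ctr [-46.7 -45.8] size [ 8.3 28.5] alpha -86.8 turned 1.86 grip yaw -97 tool turn -0.21 (mod pi)
b to head, tool mm [ 90.2 -14.9 112.4] n 324 ztop 62.6 ctr [-46.8  45.5] size [ 8.6 28.6] alpha -136.9 turned 1.95 grip yaw 35 tool turn 0.62 (mod pi)
c to head, tool mm [103.9  68.9  77. ] n 470 ztop 63.8 ctr [44.4 45.9] size [ 7.7 28.7] alpha -40.0 turned 1.77 grip yaw -52 tool turn -1.00 (mod pi)
d to head, tool mm [13.2 83.8 77. ] n 378 ztop 63.2 ctr [ 44.  -45.1] size [ 8.3 28. ] alpha -163.2 turned 1.95 grip yaw 8 tool turn 1.09 (mod pi)
plate 4635 [ 0.0196  0.0065 -0.0018]
board 12836 [-0.0003  0.0057 -0.0006]
```

```bash
python3 -c "
from bench import order
print(order.hand_in())"
```

```text
the job is handed in; nothing more can be done
None
```

I tightened all four screws to their stops in two crosswise rounds, let go and handed the job in; the last wrist-camera fit put the heat sink flush on the module and parallel to the board within about 0.002 rad, though the hand-in returned no verdict.

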